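# Draw the file from the rack and hold it level over the tray for brushing

### The job

Draw the wooden-handled file out of the slanted tool rack, turn it level with a flat face of its blade up, and keep holding it so about 20 cm above the worktop with the whole blade over the empty white tray, ready for its teeth to be brushed out into the tray. Leave the two awls in the rack, and do not shift them, the tray, the small dark bottle or the sharpening stone. The program finishes while the gripper is still holding the file still in the air; do not put it down.

Things in the scene. Friction and masses are not known exactly. Their poses are not given: they have to be found in the camera images.
- file: flat file, 285 mm long, 0.13 kg, wooden handle, steel blade, in one of the rack's slots, handle up and towards the robot at 45 degrees. Origin at mid-length; y axis: lengthwise, blade to handle; x: across the width; z: square to the blade's flat. Handle y = 47 to 143 mm, x = -11 to 11, z = 0 to 27. Blade y = -142 to 25, 17 wide, 4 thick, at z = 2 (tip) to 9. Balance near y = 7; slides out freely
- file_grip (a point): middle of the file's wooden handle (file frame [0, 95, 13.5] mm), where it can be gripped across its 22 mm width; axes as those of the file
- file_tip (a point): tip of the file's blade (file frame [0, -142, 2] mm)
- file_heel (a point): handle end of the file's blade, where the tang begins (file frame [0, 25, 9] mm)
- tool_rack: fixed plywood rack on a base 180 x 256 mm; origin: centre of the underside, z up. Three slots slant at 45 degrees, opening upwards towards its -x side, direction [-0.707, 0, 0.707] (roughly towards the robot). Mouths at [-50, y, 128] mm, y = 80, 0, -80; each 26 mm wide, 9 high, 147 deep. Draw a file about 150 mm along the slot to free it. Top edge z = 136 mm; awl handles reach z = 200
- awl_a: awl with a black moulded handle (88 mm long, 20 x 25 mm) and thin shank, 188 mm overall, in one of the rack's slots, its handle against the mouth; not to be moved. Origin at mid-length, y axis from shank to handle (handle y = 6 to 94 mm)
- awl_b: second awl, the same as the first, in another slot of the rack; not to be moved
- tray: white rectangular instrument tray, empty (not the one under the ring binder), 200 x 280 x 46 mm, open on top, loose on the worktop, its long side roughly pointing away from the robot. Origin at the centre of its underside; x axis along the 200 mm side, y axis along the 280 mm side, z up
- dark_bottle: small dark bottle with a ribbed black cap, 42 mm diameter, 54 mm high, on the worktop to the left of rack and tray; origin at the centre of its underside; not to be moved
- hone_stone: sharpening stone on a wooden base, 56 x 170 x 29 mm, lying near the robot; origin at the centre of its underside, y axis along its length; not to be moved

How it is judged:
By the outcome, as a careful person would: the job done as asked, in the order asked, and still so for the second after the job is handed in, while the arm keeps its last pose, push and grip.
It also fails if it takes over 32 s, if anything falls off the work surface, if the arm or the gripper's body presses on something with over 40 N, if the wrist force passes 120 N, or if a joint passes its speed limit or range.

### The arm

A 6-joint arm with a two-finger parallel gripper is mounted at the origin on a cart in front of the work surface, level with it; the furniture and walls round the work are solid. World frame = base frame: x ahead of the robot, y to its left, z up, the work surface at z = 0. Lengths are in m, angles in degrees, forces in N, time in s.
With the tool pointing down it reaches from about 0.4 to 0.825 m from the base axis. Payload 7 kg.
Tool frame: the origin (TCP) lies midway between the tips of the shut fingers; the grasp point (between the pads) lies 19 mm behind it; z points along the fingers, y is the line along which they close (so a half turn about z gives the same grasp; the last joint's range is limited). The gripper opens to 88 mm and grips with 3 to 60 N. Pads are 19 mm wide; open, the fingers measure 130 mm over their backs; the gripper's body (78 mm by 193 mm) begins 47 mm behind the grasp point.
Start: joints at [88.814, 20.546, 0.682, 0, -70.136, -16.507], TCP at [0.205, 0.643, 0.227] pointing down, gripper open.
Joint ranges: [-176.03, 176.03], [-82.01, 121.73], [-58.28, 71.71], [-173.87, 95.51], [-174.79, -0.11], [-173.66, 173.66]. Speed limits (degrees/s): [136.94, 136.94, 172.46, 180, 180, 180].

### API

Orientations are given as a 3x3 rotation matrix whose columns are the frame's x, y, z axes.
In Python, from rig import robot, jaws, solver, imaging, order, nets gives the robot as it stands. Calls block until the motion is done:
- robot.goto(position, orientation): joint-space move of the TCP to a pose.
- robot.servo_line(position, ori=None, speed=0.15): straight line of the TCP; ori=None keeps the orientation; speed is the mean speed in m/s.
- robot.movej(angles): joint-space move.
- jaws.move_gripper(opening): opening from 0.0 (shut) to 1.0 (fully open); the grip force is fixed at half the most; returns when the fingers have stopped.
- robot.dwell(seconds).
- solver.ik(position, orientation): joint angles nearest the present ones, or None.
- robot.get_state(): the state.
- imaging.grab_frame(name): name is "scene" or "top" or "wrist"; returns (picture, depth): 400x640x3 uint8, red, green, blue; 400x640 float32, m along the optical axis (not along the pixel's ray), 0 where there is no reading.
- imaging.camera_info(name): a dict with "vfov" (degrees; the focal length in pixels is half the picture's height over the tangent of half this angle, whatever the lens; pixels are square), "cx", "cy" (the principal point, pixels), "view" (4x4, takes a point from world to camera coordinates); the wrist camera has in their place "T_tool_cam" (4x4, takes a point from camera to tool coordinates, whose origin is the TCP and whose axes are the flange's). Camera axes: x right, y down, z forward; pixel columns grow to the right and rows downward; lengths in m; the calibration is good to about 2 mm. A picture is of the moment at which its call begins: read the wrist's pose just before it. camera_info takes no time and is no camera call.
A pose or a line that the arm cannot do raises robot.Unreachable and nothing moves.
- order.job_done(): hands the job in; it is judged then, once.
Trained networks look in the newest picture that a camera, given by its name, has taken for a name from the list of things; names that differ only in an ending like _2 or _b are one class to them, and where a whole thing is asked for, a point or a joint stands for the part that bears it (a point fixed in the world has none). Each returns a list of dicts, best first, with "p" (0 to 1); they miss things now and then, are a little off and sometimes report something else, mostly with a low value. They report only what shows in the picture. A call takes as long as a camera call.
- nets.search_frame(camera, label): "bbox" ([centre column, centre row, width, height] in pixels, round what is visible of it).
- nets.landmark_of(camera, label): "pixel" ([column, row] in pixels: a listed point, or the origin of a listed thing).
The state is a dict: "t": time; "qpos": joint angles; "qvel": joint speeds; "effort": joint torques, N m; "position": TCP position; "tcp_rot": TCP orientation; "force": force on the tool from outside, world axes, zero at the start; "ft_torque": the same for the moment, N m; "grip_width": opening from 0.0 (shut) to 1.0 (fully open); "finger_force": force on a finger pad.
Only numpy, scipy, OpenCV 4.12 (cv2) and the standard library are available. Lean on these libraries where they do the work, as an engineer would, in place of code of your own. Each camera call takes 0.05 s, during which the arm holds its last target. There are 200 camera calls.

## Working session

There is one attempt and no reset: what is moved stays moved. The work goes in short steps, each a Python script; the robot and the scene stay as the last script left them, time stands still between calls to the robot, and variables do not carry over. Pictures are saved under pics/ and viewed, at most 10 in all, crops included, and the job is handed in when it is done.

```bash
mkdir -p pics; ls; cat > h.py <<'E'
from rig import robot,jaws,solver,imaging,order,nets
import numpy as np, cv2
def cam(n,st=None):
    c=imaging.camera_info(n); f=200/np.tan(np.radians(c['vfov'])/2)
    if 'view' in c: T=np.linalg.inv(np.array(c['view']))
    else:
        A=np.eye(4);A[:3,:3]=np.array(st['tcp_rot']);A[:3,3]=st['position'];T=A@np.array(c['T_tool_cam'])
    return f,c['cx'],c['cy'],T
def grab(n,save=None):
    st=robot.get_state(); im,d=imaging.grab_frame(n); C=cam(n,st)
    if save: cv2.imwrite('pics/'+save,im[:,:,::-1])
    f,cx,cy,T=C; v,u=np.mgrid[:400,:640]
    P=np.stack([(u-cx)/f*d,(v-cy)/f*d,d],-1)@T[:3,:3].T+T[:3,3]
    P[d==0]=np.nan
    return im,d,P,C
E
python3 - <<'E'
from h import *
np.set_printoptions(precision=3,suppress=True)
for n in ['scene','top']:
    im,d,P,C=grab(n,n+'1.png'); print(n,C[0],C[3])
    for l in ['file','file_grip','awl_a','tool_rack','tray','dark_bottle','hone_stone','file_heel']:
        a=nets.search_frame(n,l)[:3]; b=nets.landmark_of(n,l)[:3]
        print(l,[(np.round(x['bbox']),round(x['p'],2)) for x in a],[(np.round(x['pixel']),round(x['p'],2),P[int(np.clip(x['pixel'][1],0,399)),int(np.clip(x['pixel'][0],0,639))]) for x in b])
print(robot.get_state())
E
```

```text
pics
rig.py
scene 378.5156887163878 [[ 0.856 -0.31   0.415  0.122]
 [-0.518 -0.501  0.694 -0.719]
 [-0.007 -0.808 -0.589  0.729]
 [ 0.     0.     0.     1.   ]]
file [(array([355., 214.,  28.,  16.]), 0.6)] [(array([397., 242.]), 0.7, array([ 0.651, -0.206,  0.09 ])), (array([372., 225.]), 0.56, array([ 0.618, -0.143,  0.119]))]
file_grip [] [(array([355., 211.]), 0.54, array([ 0.538, -0.173,  0.214])), (array([408., 263.]), 0.23, array([ 0.655, -0.247,  0.049]))]
awl_a [(array([394., 231.,  24.,  21.]), 0.74), (array([420., 250.,  23.,  13.]), 0.55), (array([326., 203.,  98.,  56.]), 0.54)] [(array([423., 259.]), 0.63, array([ 0.629, -0.312,  0.133])), (array([397., 238.]), 0.63, array([ 0.611, -0.239,  0.149]))]
tool_rack [(array([408., 261., 113.,  91.]), 0.86)] [(array([406., 266.]), 0.64, array([ 0.654, -0.242,  0.038])), (array([270., 254.]), 0.48, array([ 0.384, -0.014,  0.026]))]
tray [(array([326., 201.,  98.,  59.]), 0.63)] [(array([327., 206.]), 0.59, array([0.647, 0.119, 0.   ]))]
dark_bottle [(array([269., 181.,  15.,  19.]), 0.52)] [(array([270., 185.]), 0.67, array([0.
[... 1279 characters left out ...]
array([0.402, 0.016, 0.025]))]
file_heel [(array([368., 184.,  16.,  32.]), 0.52), (array([272., 172.,  69.,  90.]), 0.19)] [(array([363., 175.]), 0.65, array([ 0.6  , -0.146,  0.165]))]
{'t': 1.7, 'qpos': array([ 88.815,  20.547,   0.683,  -0.001, -70.136, -16.508]), 'qvel': array([-0.115,  0.082, -0.006, -0.012,  0.064,  0.011]), 'effort': array([  0.001, -58.238,  29.329,   7.002,   0.012,  -0.   ]), 'position': array([0.205, 0.643, 0.227]), 'tcp_rot': array([[ 0.953, -0.304, -0.   ],
       [-0.304, -0.953, -0.   ],
       [-0.   ,  0.   , -1.   ]]), 'force': array([ 0.345, -0.037, -0.781]), 'ft_torque': array([ 0.006,  0.   , -0.008]), 'finger_force': 0.0, 'grip_width': 1.0047968614349}
```

View pics/scene1.png

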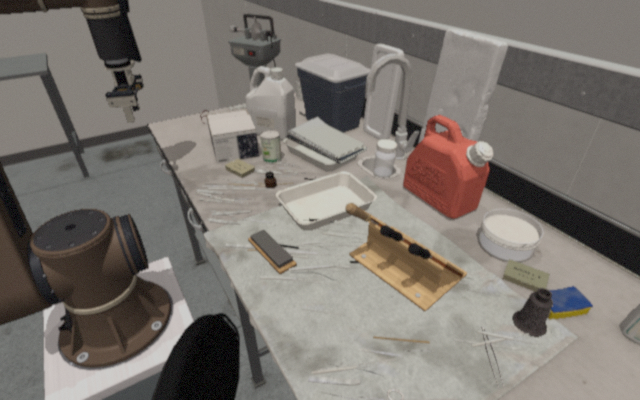

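View pics/top1.png

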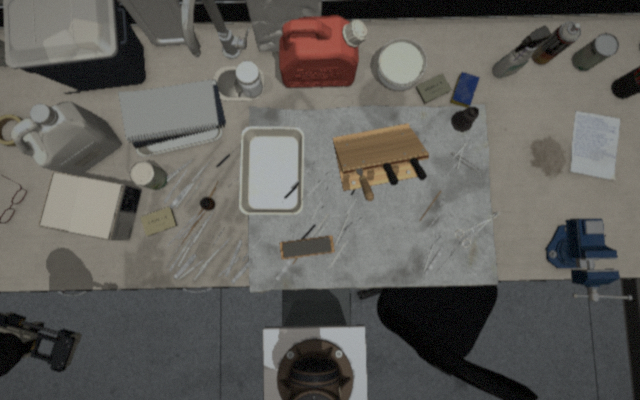

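The scene shows the file in the rack's left slot, with its handle near (355,211) in scene and (366,188) in top. The two black awl handles are in the middle and right slots, and the empty tray is at (270,172) in top. Next I'll get the rack yaw from depth and check reach.

```bash
cat >> h.py <<'E'
def pose(yaw,tilt):
    # tool z tilted from straight down by tilt deg toward heading yaw; y across
    h=np.array([np.cos(yaw),np.sin(yaw),0]);t=np.radians(tilt)
    z=np.sin(t)*h-np.cos(t)*np.array([0,0,1]); y=np.array([-h[1],h[0],0])
    return np.column_stack([np.cross(y,z),y,z])
def flip(R): return R@np.diag([-1,-1,1])
E
python3 - <<'E'
from h import *
np.set_printoptions(precision=3,suppress=True)
im,d,P,C=grab('top')
hsv=cv2.cvtColor(im,cv2.COLOR_RGB2HSV)
X=P.reshape(-1,3);
# rack top board: z 0.09..0.145
m=(X[:,0]>.55)&(X[:,0]<.8)&(X[:,1]>-.4)&(X[:,1]<-.04)&(X[:,2]>.04)&(X[:,2]<.145)
r=cv2.minAreaRect(X[m][:,:2].astype(np.float32)); print('rack rect',r, m.sum())
m=(X[:,0]>.45)&(X[:,0]<.68)&(X[:,1]>-.4)&(X[:,1]<-.04)&(X[:,2]>.15)
print(m.sum())
for lo,hi in [(-.19,-.1),(-.26,-.19),(-.34,-.26)]:
    q=X[m&(X[:,1]>lo)&(X[:,1]<hi)]; q0=q.mean(0); v=np.linalg.svd(q-q0)[2]; print(len(q),q0,v[0],q.min(0),q.max(0))
m=(X[:,0]>.45)&(X[:,0]<.85)&(X[:,1]>0)&(X[:,1]<.25)&(X[:,2]>.03)&(X[:,2]<.08)
print('tray',cv2.minAreaRect(X[m][:,:2].astype(np.float32)))
for yaw in (.2,.3):
  for t in (-30,-20,-10,0):
    for nm,f in (('n',lambda R:R),('f',flip)):
      a=[solver.ik(p,f(pose(yaw,t))) for p in ([.5,-.16,.2],[.5,-.16,.34],[.43,-.18,.31],[.39,-.19,.35])]
      b=[solver.ik([x,.125,.2],f(pose(w,t+45))) for x in (.47,.5) for w in (0,)]
      print(yaw,t,nm,[x is not None for x in a],[x is not None for x in b], None if a[0] is None else np.array(a[0]))
print(imaging.camera_info('wrist'))
E
```

```text
rack rect ((0.6808272004127502, -0.213090717792511), (0.12303619086742401, 0.2569023370742798), 9.306708335876465) 2580
543
219 [ 0.558 -0.151  0.204] [-0.715 -0.131  0.687] [ 0.523 -0.167  0.159] [ 0.601 -0.138  0.231]
160 [ 0.596 -0.226  0.177] [-0.77  -0.153  0.62 ] [ 0.57  -0.243  0.15 ] [ 0.63  -0.214  0.197]
164 [ 0.609 -0.304  0.177] [-0.788 -0.146  0.598] [ 0.582 -0.321  0.15 ] [ 0.646 -0.292  0.197]
tray ((0.6454023122787476, 0.12378538399934769), (0.20085103809833527, 0.27866503596305847), 88.59449768066406)
0.2 -30 n [True, True, True, True] [True, True] [  5.843  25.422  -3.327   2.805 -91.13  -85.077]
0.2 -30 f [True, True, True, True] [True, True] [  5.843  25.422  -3.327   2.805 -91.13   94.923]
0.2 -20 n [True, True, True, True] [True, True] [  5.304  19.309  -8.684   2.123 -81.907 -84.512]
0.2 -20 f [True, True, True, True] [True, True] [  5.304  19.309  -8.684   2.123 -81.907  95.488]
0.2 -10 n [True, True, True, True] [False, False] [  4.601  13.301 -14.422   1.248 -72.211 -83.626]
0.2 -10 f [True, True, True, True] [False, False] [  4.601  13.301 -14.422   1.248 -
[... 559 characters left out ...]
482  18.799 -10.076   3.69  -80.822  99.485]
0.3 -10 n [True, True, True, True] [False, False] [  5.267  13.009 -15.188   2.166 -71.604 -78.938]
0.3 -10 f [True, True, True, True] [False, False] [  5.267  13.009 -15.188   2.166 -71.604 101.062]
0.3 0 n [True, True, True, True] [False, False] [  3.684   7.553 -20.375   0.    -62.071 -76.496]
0.3 0 f [True, True, True, True] [False, False] [  3.684   7.553 -20.375   0.    -62.071 103.504]
{'vfov': 71.28711575565035, 'cx': 318.58140222097273, 'cy': 200.87411446781368, 'T_tool_cam': array([[-0.   , -0.966, -0.258,  0.069],
       [ 1.   , -0.   , -0.   ,  0.   ],
       [ 0.   , -0.258,  0.966, -0.158],
       [ 0.   ,  0.   ,  0.   ,  1.   ]])}
```

```bash
python3 - <<'E'
from h import *
np.set_printoptions(precision=3,suppress=True)
yaw=np.radians(10); R=pose(yaw,-30)
jaws.move_gripper(.5)
g=np.array([.553,-.15,.205]); robot.goto(g-.13*R[:,2],R)
im,d,P,C=grab('wrist','w1.png')
for l in ['file_grip','file_heel','file','awl_a','tool_rack']:
    print(l,[(np.round(x['pixel']),round(x['p'],2),P[int(np.clip(x['pixel'][1],0,399)),int(np.clip(x['pixel'][0],0,639))]) for x in nets.landmark_of('wrist',l)[:3]],
     [(np.round(x['bbox']),round(x['p'],2)) for x in nets.search_frame('wrist',l)[:3]])
np.save('w1.npy',P)
s=robot.get_state();print(s['t'],s['position'],s['grip_width'])
E
```

```text
file_grip [(array([313., 200.]), 0.7, array([ 0.56 , -0.154,  0.207]))] [(array([316., 205.,  21.,  95.]), 0.98)]
file_heel [(array([316., 253.]), 0.77, array([ 0.629, -0.137,  0.403]))] [(array([312., 207.,  26.,  93.]), 0.64)]
file [(array([315., 260.]), 0.63, array([ 0.631, -0.137,  0.405]))] []
awl_a [] [(array([246., 220.,  20.,  40.]), 0.88)]
tool_rack [(array([262., 300.]), 0.88, array([ 0.65 , -0.158,  0.355]))] [(array([312., 274.,  80.,  58.]), 0.81)]
6.3167 [ 0.617 -0.139  0.318] 0.4982885744337134
```

View pics/w1.png

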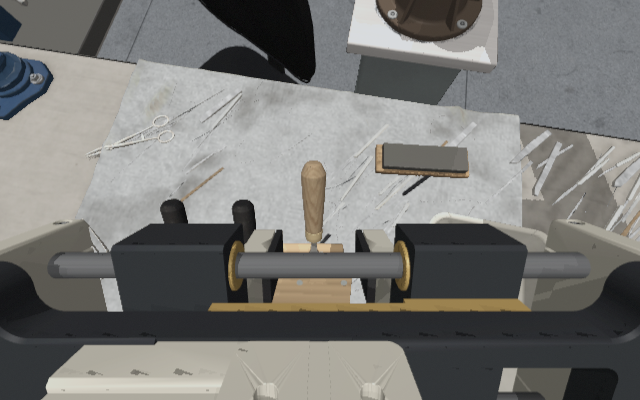

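The wrist view shows the wooden handle clear at columns 302–327, rows 160–245, roughly centred between the fingers. The awl handles are at (173,215) and (243,215), well to the side. I'll fit the handle next.

```bash
python3 - <<'E'
from h import *
np.set_printoptions(precision=4,suppress=True)
P=np.load('w1.npy'); im=cv2.imread('pics/w1.png'); hsv=cv2.cvtColor(im,cv2.COLOR_BGR2HSV)
m=np.zeros((400,640),bool); m[155:240,295:335]=1
m&=(P[:,:,2]>.12)&(P[:,:,2]<.3)&(hsv[:,:,1]>60)
X=P[m]; c=X.mean(0)
print(len(X),c,X.min(0),X.max(0))
# symmetric-centre line: per row mid of mask edges
L=[]
for r in range(170,238,4):
    k=np.where(m[r])[0]
    if len(k)>6: L.append(np.r_[P[r,k].mean(0),np.linalg.norm(P[r,k[0]]-P[r,k[-1]])]); 
L=np.array(L); print(L[::2])
q=L[:,:3]; v=np.linalg.svd(q-q.mean(0))[2][0]; v*=np.sign(v[2]); print('axis',v,'yaw',np.degrees(np.arctan2(-v[1],-v[0])),'elev',np.degrees(np.arcsin(v[2])))
# end of handle & start along assumed axis
y=np.radians(10); h=np.array([np.cos(y),np.sin(y),0]); a=(-h+[0,0,1])/2**.5; n=(h+[0,0,1])/2**.5; w=np.array([-h[1],h[0],0])
print('along',np.percentile(X@a,[0,1,99,100]),'norm',np.percentile(X@n,[1,10,50,90,99]),'across',np.percentile(X@w,[1,10,50,90,99]))
for lo in np.arange(-.33,-.2,.01):
    k=(X@a>lo)&(X@a<lo+.01)
    if k.sum()>10: print(round(lo,3),k.sum(),np.percentile(X[k]@n,95),np.percentile(X[k]@w,[2,98]))
E
```

```text
1529 [ 0.5588 -0.1536  0.2029] [ 0.5232 -0.1693  0.1586] [ 0.5971 -0.1391  0.2292]
[[ 0.5349 -0.1574  0.2253  0.0218]
 [ 0.5422 -0.1563  0.2219  0.0241]
 [ 0.5485 -0.1551  0.2154  0.0221]
 [ 0.5549 -0.1541  0.2081  0.0228]
 [ 0.5617 -0.153   0.2015  0.0209]
 [ 0.5687 -0.1518  0.194   0.0188]
 [ 0.5757 -0.1507  0.1855  0.0194]
 [ 0.5832 -0.1495  0.1773  0.0172]
 [ 0.591  -0.1482  0.1693  0.0176]]
axis [-0.6823 -0.1157  0.7219] yaw 9.62737718602928 elev 46.21124540776664
along [-0.2835 -0.2804 -0.1879 -0.1876] norm [0.5056 0.5101 0.5143 0.5168 0.5181] across [-0.2595 -0.2567 -0.2484 -0.24   -0.237 ]
-0.29 18 0.5131199780587906 [-0.2575 -0.2399]
-0.28 116 0.5149901844359552 [-0.2573 -0.2399]
-0.27 103 0.5150009852643385 [-0.2572 -0.24  ]
-0.26 128 0.515570908531299 [-0.258  -0.2389]
-0.25 132 0.5161443002732606 [-0.2578 -0.2385]
-0.24 150 0.5168564471749129 [-0.2587 -0.238 ]
-0.23 179 0.5173290731537414 [-0.2595 -0.237 ]
-0.22 178 0.517652050640915 [-0.2592 -0.2371]
-0.21 203 0.5181809046170711 [-0.2599 -0.2361]
```

```bash
python3 - <<'E'
from h import *
np.set_printoptions(precision=3,suppress=True)
y=np.radians(10); h=np.array([np.cos(y),np.sin(y),0]); a=(-h+[0,0,1])/2**.5; n=(h+[0,0,1])/2**.5; w=np.array([-h[1],h[0],0])
G=a*-.2426+n*.5035+w*-.2484
R=pose(y,-30); z=R[:,2]
robot.goto(G-.07*z,R); robot.servo_line(G+.019*z,speed=.08)
s=robot.get_state();print(G,s['t'],s['force'])
jaws.move_gripper(0.0); robot.dwell(.2)
s=robot.get_state();print(s['t'],s['position'],s['grip_width']*88,s['finger_force'],s['force'])
robot.servo_line(G+.019*z+.03*a,speed=.06)
s=robot.get_state();print(s['t'],s['grip_width']*88,s['finger_force'],s['force'],s['ft_torque'])
im,d,P,C=grab('wrist','w2.png')
E
```

```text
[ 0.563 -0.153  0.184] 7.9833 [-0.026  0.231  0.347]
8.6833 [ 0.553 -0.155  0.168] 21.604971122228438 29.98689204454422 [ 0.713 -0.267  1.053]
9.3333 21.294432637235772 29.983540177345276 [ 0.463  1.18  -0.007] [ 0.383 -2.003 -0.006]
```

View pics/w2.png

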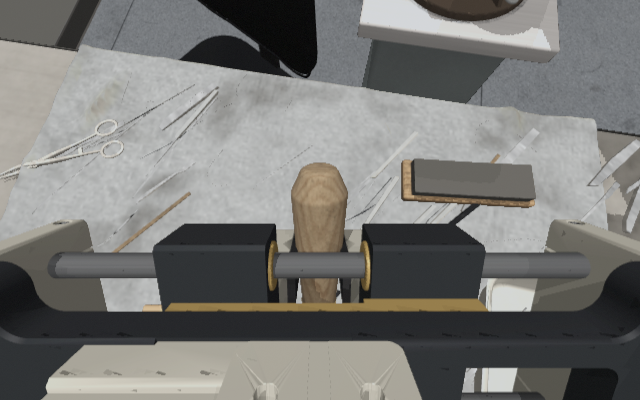

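The handle is held between the pads (columns 293–347). Now I'll draw it the rest of the way.

```bash
python3 - <<'E'
from h import *
np.set_printoptions(precision=3,suppress=True)
y=np.radians(10); h=np.array([np.cos(y),np.sin(y),0]); a=(-h+[0,0,1])/2**.5; n=(h+[0,0,1])/2**.5; w=np.array([-h[1],h[0],0])
G=a*-.2426+n*.5035+w*-.2484
z=pose(y,-30)[:,2]
for k in (.1,.18):
    robot.servo_line(G+.019*z+k*a,speed=.09)
    s=robot.get_state();print(s['t'],s['position'],s['grip_width']*88,s['force'],s['ft_torque'])
im,d,P,C=grab('scene','s3.png'); cv2.imwrite('pics/s3c.png',cv2.resize(im[120:320,220:500,::-1],None,fx=2.5,fy=2.5))
tu=np.radians(-1.4);u=np.array([np.cos(tu),np.sin(tu),0])
F=np.array([.6454,.1238,.21])-.144*u; R2=pose(tu,15)
print('F',F,solver.ik(F+.019*R2[:,2],R2),solver.ik(F+[0,0,.1]+.019*R2[:,2],R2),s['qpos'])
E
```

```text
10.3083 [ 0.484 -0.167  0.238] 21.449944022844516 [ 0.485 -0.339 -0.856] [ 0.358 -2.049 -0.067]
11.35 [ 0.428 -0.177  0.295] 21.73629840406356 [ 0.066 -0.284 -1.022] [ 0.355 -1.994 -0.012]
F [0.501 0.127 0.21 ] [  43.13    -1.059  -38.875   15.603  -42.439 -145.183] [  43.498   -5.544  -28.289   12.561  -57.143 -140.798] [  4.493  15.85   -4.87    2.777 -99.187 -84.777]
```

View pics/s3c.png

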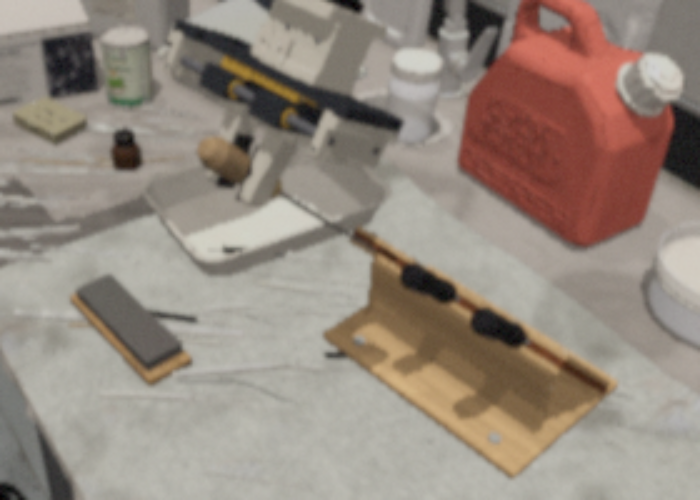

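The file is clear of the slot: the handle is at (220,155) in the crop with the blade below it, and the awls and rack haven't moved. Next is the turn and the move over the tray.

```bash
python3 - <<'E'
from h import *
np.set_printoptions(precision=3,suppress=True)
s=robot.get_state(); robot.servo_line(s['position']+np.array([0,0.01,.06]),speed=.12)
tu=np.radians(-1.4);u=np.array([np.cos(tu),np.sin(tu),0])
F=np.array([.6454,.1238,.21])-.144*u; R2=pose(tu,15)
robot.goto(F+[0,0,.08]+.019*R2[:,2],R2)
robot.servo_line(F+.019*R2[:,2],speed=.08)
robot.dwell(.3)
s=robot.get_state();print(s['t'],s['position'],s['grip_width']*88,s['force'],s['ft_torque'])
for c in ('scene','top','wrist'):
    im,d,P,C=grab(c,c+'4.png'); np.save(c+'4.npy',P)
    for l in ('file_tip','file_heel','file_grip'):
        print(c,l,[(np.round(x['pixel'],1),round(x['p'],2),P[int(np.clip(x['pixel'][1],0,399)),int(np.clip(x['pixel'][0],0,639))]) for x in nets.landmark_of(c,l)[:2]])
a=cv2.imread('pics/scene4.png')[100:300,200:480]; b=cv2.imread('pics/top4.png')[100:270,190:450]
cv2.imwrite('pics/c4.png',np.vstack([cv2.resize(a,(450,300)),cv2.resize(b,(450,294))]))
E
```

```text
14.6833 [0.506 0.127 0.192] 21.70189615363138 [ 0.108  0.003 -0.79 ] [0.069 0.964 0.029]
scene file_tip [(array([351.8, 141.9]), 0.51, array([0.904, 0.357, 0.064])), (array([277. , 162.7]), 0.22, array([0.449, 0.038, 0.263]))]
scene file_heel [(array([300.8, 155.8]), 0.78, array([0.514, 0.037, 0.264]))]
scene file_grip [(array([277.3, 160.1]), 0.69, array([0.447, 0.031, 0.273]))]
top file_tip [(array([264.5, 126.1]), 0.67, array([0.733, 0.122, 0.213]))]
top file_heel [(array([263.9, 186.2]), 0.85, array([0.568, 0.126, 0.212]))]
top file_grip [(array([261.5, 213.9]), 0.63, array([0.481, 0.099, 0.426]))]
wrist file_tip []
wrist file_heel []
wrist file_grip [(array([320.5, 250.7]), 0.66, array([0.484, 0.128, 0.223]))]
```

View pics/c4.png

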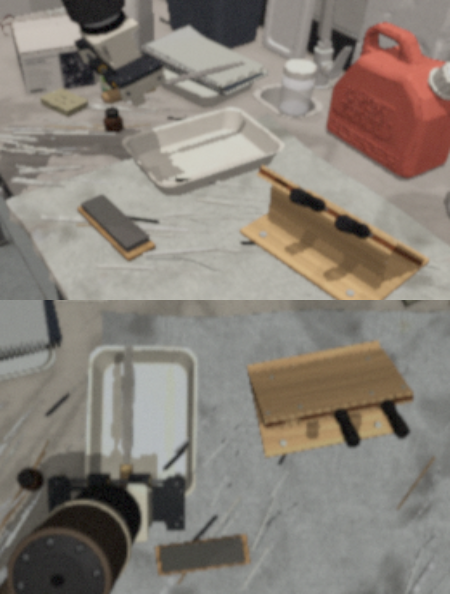

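The top view shows the blade from (264,126) to (264,186), level over the middle of the tray. The rack, awls and stone are where they were. I'll measure the blade's tilt and roll from depth.

```bash
python3 - <<'E'
from h import *
np.set_printoptions(precision=4,suppress=True)
P=np.load('top4.npy').reshape(-1,3)
m=(P[:,0]>.57)&(P[:,0]<.77)&(P[:,1]>.07)&(P[:,1]<.18)&(P[:,2]>.12)&(P[:,2]<.3)
X=P[m]; print(len(X),X.min(0),X.max(0)); A=np.c_[X[:,:2]-X[:,:2].mean(0),np.ones(len(X))]
k,*_=np.linalg.lstsq(A,X[:,2],rcond=None); r=X[:,2]-A@k; print('slope deg',np.degrees(np.arctan(k[:2])),'z',k[2],'rms',r.std())
print(np.polyfit(X[:,0],X[:,1],1))
X=np.load('top4.npy').reshape(-1,3)
m=(X[:,0]>.45)&(X[:,0]<.85)&(X[:,1]>0)&(X[:,1]<.25)&(X[:,2]>.03)&(X[:,2]<.07)
print('tray',cv2.minAreaRect(X[m][:,:2].astype(np.float32)))
for l in ('awl_a','dark_bottle','hone_stone'): pass
E
```

```text
375 [0.5705 0.1163 0.2067] [0.734  0.1343 0.2176]
slope deg [-0.4222 -2.1907] z 0.21315629788394772 rms 0.0019431381553712162
[-0.0246  0.1404]
tray ((0.6456254124641418, 0.12330587208271027), (0.20015780627727509, 0.27724483609199524), 88.49271392822266)
```

```bash
python3 - <<'E'
from h import *
s=robot.get_state(); robot.servo_line(s['position']-np.array([0,0,.01]),speed=.04); robot.dwell(.8)
s=robot.get_state();print(s['t'],s['position'],s['grip_width']*88,s['finger_force'],np.abs(s['qvel']).max())
print(order.job_done())
E
```

```text
16.4833 [0.50637181 0.12721529 0.18167435] 21.525475598341867 29.98323082923889 0.08955224252609809
the job is handed in; nothing more can be done
None
```

The job is handed in at 16.5 s: the gripper is holding the file still, level to about 2° with a flat blade face up, about 20 cm above the worktop with the whole blade over the tray; the last pictures show the awls, bottle and stone in place and the tray unmoved.

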